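# Take the round-collar insert out of the mould

### The job

Two formed inserts lie in the two cavities of the open metal mould. Lift the one with the round collar up out of its cavity and set it down, upright and flat, inside the shallow brown tray; do not drop it. Leave the insert with the oblong collar where it is in the mould.

Things in the scene. Friction and masses are not known exactly. Their poses are not given: they have to be found in the camera images.
- round_insert_collar (a point): Insert to take out: grey-brown moulded fibre, about 60 g, square flange 70 x 70 x 5 mm with a hollow upright ROUND collar in its middle, 44 mm outer diameter (52 mm at its root, lowest 13 mm of the insert), 58 mm high in all. Point on the collar's axis, 38 mm above the underside, z up; grip across the collar here, from above. Starts seated in either of the mould's two cavities.
- oblong_insert_collar (a point): The insert to leave alone: same fibre, flange and height, but with an OBLONG collar 60 mm long (its x) and 26 mm wide (its y). This point lies on its middle axis, 38 mm above the underside. It starts seated in the other cavity.
- mould: Open mould half, fixed: pale bare-metal block 110 (x) x 202 (y) mm, 26 mm high, two square cavities 74 x 74 mm, 12 mm deep (floor 14 mm above the table), at y = -50 and +50 mm. The flanges lie loosely on the cavity floors (2 mm free all round), 7 mm below the block's top; collars stand 46 mm above it. Origin: centre of the underside, on the table.
- tray: Shallow empty brown tray, fixed to the table: 140 mm (x) by 170 mm (y) outside, walls 4 mm thick and 20 mm high, floor 4 mm thick. Origin: centre of its underside, on the table; z up.
There are look-alikes about, which are no part of the job. Leave any blue or pink look-alike of the part that bears round_insert_collar alone.

How it is judged:
By the outcome, as a careful person would: the job done as asked, in the order asked, and still so for the second after the job is handed in, with the robot touching nothing.
It also fails if it takes over 38 s, if anything falls off the work surface, if the arm or the gripper's body presses on something with over 40 N, if the wrist force passes 120 N, or if a joint passes its speed limit or range.

### The arm

A 7-joint arm with a two-finger parallel gripper is mounted at the origin on a cart in front of the work surface, level with it; the furniture and walls round the work are solid. World frame = base frame: x ahead of the robot, y to its left, z up, the work surface at z = 0. Lengths are in mm, angles in rad, forces in N, time in s.
With the tool pointing down it reaches from about 425 to 875 mm from the base axis. Payload 8.4 kg.
Tool frame: the origin (TCP) lies on the centre line of the jaws, within the pads' length; the fingertips stand manip.nose_length ahead of it and the grasp point (between the pads) lies 2 mm behind it (manip.nose_length is the distance from the TCP to the fingertips, in mm); z points along the fingers, y is the direction in which the jaws open and shut (so a half turn about z gives the same grasp; the last joint's range is limited). The gripper opens to 85 mm and grips with 20 to 120 N. Pads are 22 mm wide; open, the fingers measure 114 mm over their backs; the gripper's body (76 mm by 85 mm) begins 54 mm behind the grasp point. The pads swing forward as they close: fully open they stand 13 mm farther back than shut.
Start: joints at [1.061, 0.333, 0.04, 1.465, -0.013, 1.343, -0.059], TCP at [259.548, -595.902, 248.308] pointing down, gripper open.
Joint ranges: [-2.58, 2.58], [-0.38, 2.09], [-1.3, 1.39], [0.25, 2.4], [-1.5, 4.64], [0.08, 2.09], [-2.65, 2.65]. Speed limits (rad/s): [2.22, 2.22, 2.79, 2.79, 3.14, 3.14, 3.14].

### API

Orientations are given as [roll, pitch, yaw] about the fixed x, y, z axes, in that order (R = Rz(yaw) Ry(pitch) Rx(roll)).
In Python, from cell import manip gives the robot as it stands. The module is installed in compiled form; this text tells all that it offers.
- The arm moves only by the tool send_rows, never from a script. Its argument "plan" is one flat list of numbers, 7 for each row, row after row: the closure, from -1 (fully open) to 1 (shut), so that 0 is half open, then the shift along the world's x, y, z in m, then the turn, a rotation vector about the world's x, y, z in degrees. A call has 1 to 20 rows; each row shifts and turns the commanded pose from where the row before left it; what a row does not reach is not made up. A row lasts 1/12 s, in which the tool goes at most 41.7 mm and 7.16 degrees, less where a joint would pass 70% of its speed; a pose out of reach is approached as far as the arm can. A call is refused whole if a number of a shift passes 0.0417 or a number of a turn 7.16, either way. A call with a gripper value outside its range is refused whole. The fingers move at their own pace and stop on an object; "force" is the grip in N (left out, the last holds). Time passes only in rows, so rows that do not move let the fingers close. It gives the time, the measured TCP pose, the force and the opening at its end, in the units of the state.
- manip.state(): the state, without advancing time (a new reading comes with each control period).
- manip.grab_frame(name): name is "scene" or "top" or "wrist"; returns a dict with "img" (400x640x3 uint8, blue, green, red), "depth" (400x640 float32, mm along the optical axis (not along the pixel's ray), 0 where there is no reading), "fx", "fy", "cx", "cy" (pixels), "k1" (the pictures are not rectified: a ray, as slopes to the right and down, at radius r is drawn at 1 + k1 r^2 times it, then the intrinsics apply), "rvec" (rotation vector, rad) and "tvec" (3), from world to camera coordinates, as OpenCV has them. Camera axes: x right, y down, z forward; pixel columns grow to the right and rows downward; lengths in mm; the calibration is good to about 2 mm. A picture is of the moment at which its call begins.
- manip.sign_off(): hands the job in, once; it reports no verdict.
The state is a dict: "clock": time; "q": joint angles; "dq": joint speeds; "joint_torque": joint torques, N m; "tool_pos": TCP position; "ee_rot": TCP orientation; "force": force on the tool from outside, world axes, zero at the start; "torque": the same for the moment, N m; "opening": finger opening in mm.
Only numpy, scipy, OpenCV 4.12 (cv2) and the standard library are available. Lean on these libraries where they do the work, as an engineer would, in place of code of your own. Each camera call takes 0.05 s, during which the arm holds its last target.

## Working session

There is one attempt and no reset: what is moved stays moved. The work goes in short steps, Python scripts to look and compute and a tool call to move; the robot and the scene stay as the last step left them, time stands still between calls to the robot, and variables do not carry over. Pictures are saved under pics/ and viewed, and the job is handed in when it is done.

Besides the shell and the picture viewer there is one more tool, called after "Request:" as a command line: name --argument value ..., lists and objects as JSON in quotes. send_rows: Moves the arm, as the interface text tells. Its arguments: {"type":"object","properties":{"plan":{"type":"array"},"force":{"type":"number"}},"required":["plan"]}

```bash
mkdir -p pics; cat > h.py <<'E'
import numpy as np, cv2, pickle
from cell import manip
def grab(n,tag):
    f=manip.grab_frame(n); cv2.imwrite(f'pics/{tag}.png',f['img']); pickle.dump(f,open(f'{tag}.pkl','wb')); return f
def load(tag): return pickle.load(open(f'{tag}.pkl','rb'))
def cloud(f):
    h,w=f['depth'].shape
    K=np.array([[f['fx'],0,f['cx']],[0,f['fy'],f['cy']],[0,0,1.]])
    v,u=np.mgrid[0:h,0:w]
    xd=(u-f['cx'])/f['fx']; yd=(v-f['cy'])/f['fy']; x,y=xd.copy(),yd.copy()
    for _ in range(20):
        s=1+f['k1']*(x*x+y*y); x=xd/s;y=yd/s
    d=f['depth']; P=np.stack([x*d,y*d,d],-1).astype(float)
    R=cv2.Rodrigues(np.array(f['rvec'],float))[0]
    W=(P-np.array(f['tvec'],float).ravel())@R
    W[d<=0]=np.nan
    return W
E
python3 - <<'E'
from h import *
for n in ('scene','top'): grab(n,n+'0')
s=manip.state(); print(s); print(manip.nose_length)
E
```

```text
{'clock': 0.1, 'q': array([ 1.06082496,  0.33381497,  0.03987688,  1.46621791, -0.01343131,
        1.34332442, -0.05850864]), 'dq': array([-0.00043801, -0.00225235,  0.001003  , -0.00153127,  0.00126608,
       -0.0008987 ,  0.00092523]), 'joint_torque': array([ 3.31576652e-03, -6.60014534e+01,  1.36963148e+00, -4.06475258e+01,
        1.69057801e-02,  8.71472148e-03, -8.10836582e-05]), 'tool_pos': array([ 259.3754033 , -595.55648088,  247.50941035]), 'ee_rot': array([-3.14009551e+00,  6.94839696e-05,  4.10736256e-01]), 'force': array([-0.05487987, -0.36019848, -0.54527364]), 'torque': array([-0.00813233,  0.03889165, -0.01701616]), 'opening': 85.50686634520981}
17.0
```

View pics/scene0.png

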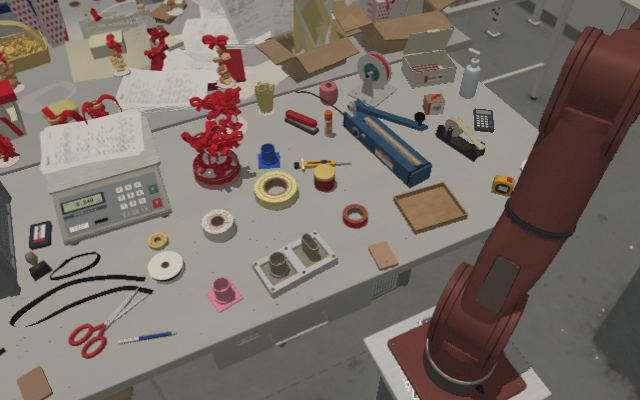

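View pics/top0.png

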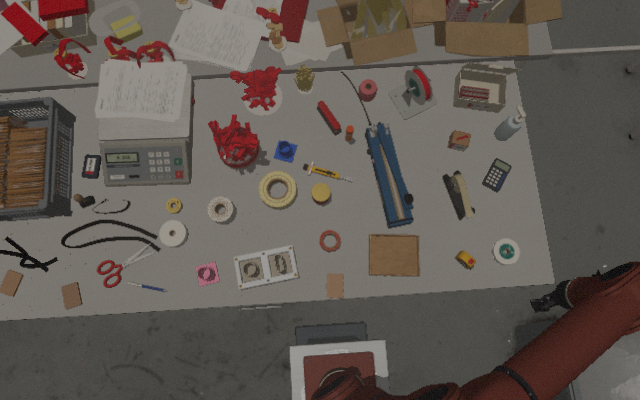

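The scene image shows the mould at (295,262) and the tray at (430,208). The top image shows them at (266,268) and (394,255). There are three round-collar candidates in top: pink (207,273), blue (286,150), and grey in the mould's left cavity (251,270). The grey one is the one meant, because it is fibre-coloured and sits in the mould. The oblong insert is at (281,263). I'll check this in an enlarged crop and measure.

```bash
python3 - <<'E'
from h import *
f=load('top0'); W=cloud(f)
c=cv2.resize(f['img'][235:300,190:310],None,fx=6,fy=6,interpolation=cv2.INTER_CUBIC); cv2.imwrite('pics/crop0.png',c)
for u,v in [(394,255),(266,268),(251,270),(281,263),(330,240),(320,285)]: print(u,v,W[v,u].round(1))
def reg(u0,u1,v0,v1,zlo,zhi):
    w=W[v0:v1,u0:u1].reshape(-1,3); return w[(w[:,2]>zlo)&(w[:,2]<zhi)]
m=reg(228,305,240,295,19,33); 
print('mould',cv2.minAreaRect(m[:,:2].astype(np.float32)),len(m),np.median(m[:,2]))
a=reg(228,305,240,295,55,90); print('z collars',np.percentile(a[:,2],[5,50,95]))
# split
for nm,(u0,u1) in dict(round=(236,266),obl=(267,298)).items():
    a=reg(u0,u1,245,290,58,90); print(nm,len(a),cv2.minAreaRect(a[:,:2].astype(np.float32)),a.mean(0).round(1))
t=reg(360,428,225,285,12,30); print('tray',len(t),cv2.minAreaRect(t[:,:2].astype(np.float32)),np.median(t[:,2]))
g=W[310:400,285:400].reshape(-1,3)
s=load('scene0');c=cv2.resize(s['img'][200:320,200:360],None,fx=5,fy=5,interpolation=cv2.INTER_CUBIC); cv2.imwrite('pics/crop1.png',c)
W=cloud(s)
m=reg(245,345,225,300,19,33); print('mould',cv2.minAreaRect(m[:,:2].astype(np.float32)),len(m))
for nm,(u0,u1) in dict(round=(265,293),obl=(297,325)).items():
    a=reg(u0,u1,225,285,60,90); print(nm,len(a),cv2.minAreaRect(a[:,:2].astype(np.float32)),a.mean(0).round(1))
t=reg(385,475,180,240,12,30); print('tray',len(t),cv2.minAreaRect(t[:,:2].astype(np.float32)))
E
```

```text
394 255 [ 424.6 -219.6    3.1]
266 268 [407.8 219.9  21.8]
251 270 [404.1 270.1  26.4]
281 263 [421.5 168.6  19.7]
330 240 [491.3  -3.7   1.4]
320 285 [340.2  41.4   2.4]
mould ((411.1400451660156, 221.15081787109375), (110.73001861572266, 203.07479858398438), 7.677199840545654) 1467 25.66842594488184
z collars [56.12542823 70.73177572 76.02326041]
round 51 ((404.3981018066406, 268.9393615722656), (42.28872299194336, 39.49177932739258), 87.25200653076172) [404.7 269.7  70.1]
obl 52 ((418.5726013183594, 171.68902587890625), (59.5742301940918, 25.938091278076172), 9.321754455566406) [419.4 172.4  70.7]
tray 301 ((441.25811767578125, -220.00784301757812), (173.52896118164062, 172.01211547851562), 86.0918960571289) 19.601999408039333
mould ((410.7781066894531, 226.5596923828125), (116.4206314086914, 203.31016540527344), 7.3341288566589355) 1723
round 125 ((404.0113220214844, 274.50994873046875), (41.200740814208984, 44.45824432373047), 66.92731475830078) [404.  275.1  67.5]
obl 129 ((419.3156433105469, 177.76478576660156), (61.89248275756836, 27.47020721435547), 6.9134039878845215) [418.2 178.   67.5]
tray 453 ((448.91961669921875, -214.23403930664062), (172.9019317626953, 194.083740234375), 85.06975555419922)
```

View pics/crop0.png

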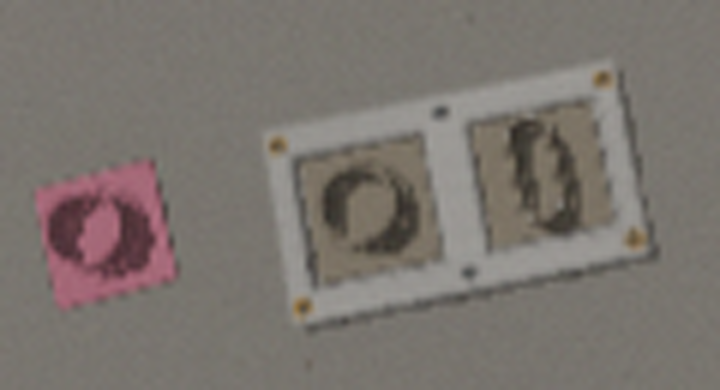

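View pics/crop1.png

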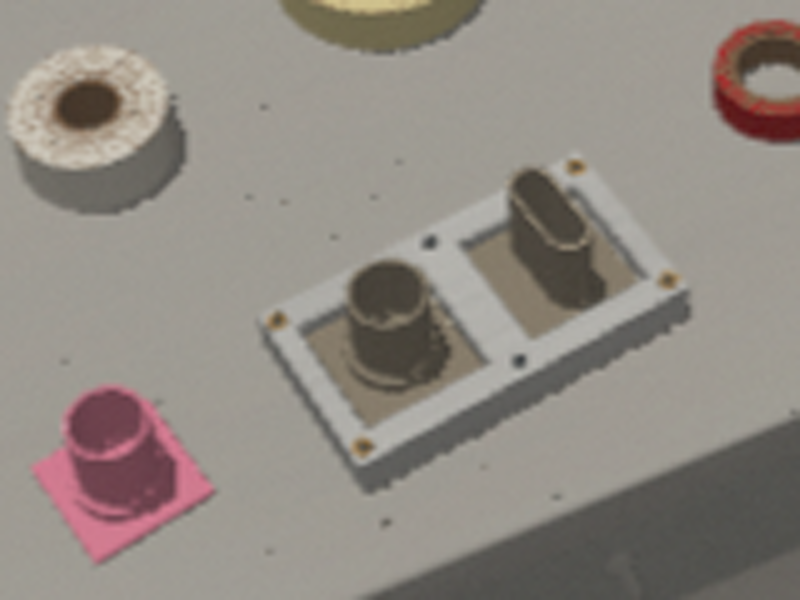

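Confirmed in the crop: the grey round insert is in the left cavity with mould yaw about 8°, and it is clear of the pink one. The top and scene depths disagree by about 5 mm in y, so I'll refine with the wrist camera. First I go over the tray.

Request:
send_rows --plan '[-1, 0.0151, 0.0313, 0, 0, 0, 2.6, -1, 0.0151, 0.0313, 0, 0, 0, 2.6, -1, 0.0151, 0.0313, 0, 0, 0, 2.6, -1, 0.0151, 0.0313, 0, 0, 0, 2.6, -1, 0.0151, 0.0313, 0, 0, 0, 2.6, -1, 0.0151, 0.0313, 0, 0, 0, 2.6, -1, 0.0151, 0.0313, 0, 0, 0, 2.6, -1, 0.0151, 0.0313, 0, 0, 0, 2.6, -1, 0.0151, 0.0313, 0, 0, 0, 2.6, -1, 0.0151, 0.0313, 0, 0, 0, 2.6, -1, 0.0151, 0.0313, 0, 0, 0, 2.6, -1, 0.0151, 0.0313, 0, 0, 0, 2.6, -1, 0, 0, 0, 0, 0, 0, -1, 0, 0, 0, 0, 0, 0]' --force 30

```text
clock: 1.27
tool_pos: [441.5, -218.3, 248.2]
ee_rot: [-3.141, -0.0, 0.96]
force: [-1.5, -0.3, 0.1]
opening: 85.3
```

```bash
python3 - <<'E'
from h import *
f=grab('wrist','w1'); s=manip.state(); print(s['clock'],s['tool_pos'],s['ee_rot'],s['q'])
W=cloud(f)
R=cv2.Rodrigues(np.array(f['rvec'],float))[0]; print('cam',-R.T@np.array(f['tvec']).ravel(), R[2])
for v in range(20,400,60): print([tuple(W[v,u].round(0)) for u in range(40,640,140)])
E
```

```text
1.3167 [ 440.68164445 -220.0179398   248.06428676] [-3.14110854e+00  4.09927562e-04  9.56356426e-01] [ 0.6770371   0.03025761 -0.30898554  1.82312097  0.00986513  1.2902286
 -0.2489929 ]
cam [ 487.55708877 -151.04899926  373.47721996] [-0.18232388 -0.26043801 -0.94811922]
[(np.float64(292.0), np.float64(60.0), np.float64(-1.0)), (np.float64(408.0), np.float64(-22.0), np.float64(1.0)), (np.float64(521.0), np.float64(-102.0), np.float64(0.0)), (np.float64(634.0), np.float64(-181.0), np.float64(0.0)), (np.float64(704.0), np.float64(-242.0), np.float64(66.0))]
[(np.float64(-306.0), np.float64(421.0), np.float64(-868.0)), (np.float64(369.0), np.float64(-64.0), np.float64(0.0)), (np.float64(488.0), np.float64(-148.0), np.float64(2.0)), (np.float64(587.0), np.float64(-217.0), np.float64(65.0)), (np.float64(604.0), np.float64(-230.0), np.float64(193.0))]
[(np.float64(109.0), np.float64(20.0), np.float64(-117.0)), (np.float64(327.0), np.float64(-111.0), np.float64(0.0)), (np.float64(453.0), np.float64(-198.0), np.float64(4.0)), (np.float64(563.0), np.float64(-264.0), np.float64(64.0)), (np.fl
[... 548 characters left out ...]
, np.float64(-420.0), np.float64(-1.0)), (np.float64(620.0), np.float64(-447.0), np.float64(75.0))]
[(np.float64(-663.0), np.float64(-221.0), np.float64(-526.0)), (np.float64(408.0), np.float64(-184.0), np.float64(282.0)), (np.float64(316.0), np.float64(-393.0), np.float64(0.0)), (np.float64(483.0), np.float64(-236.0), np.float64(282.0)), (np.float64(621.0), np.float64(-609.0), np.float64(-0.0))]
[(np.float64(390.0), np.float64(-168.0), np.float64(308.0)), (np.float64(424.0), np.float64(-185.0), np.float64(313.0)), (np.float64(446.0), np.float64(-209.0), np.float64(307.0)), (np.float64(477.0), np.float64(-223.0), np.float64(313.0)), (np.float64(505.0), np.float64(-250.0), np.float64(307.0))]
```

View pics/w1.png

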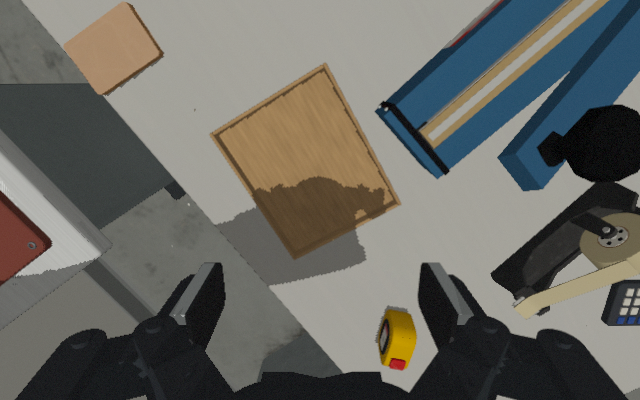

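The wrist image shows the tray with rim corners at about (325,65), (211,134), (295,259) and (399,204). The sealer's black knob at (600,140) stands at roughly x=563, y=-229, z=244, so I keep clear of it. Next I compute the tray centre and go to the mould.

```bash
python3 - <<'E'
from h import *
f=load('w1'); W=cloud(f)
m=np.zeros((400,640),np.uint8); cv2.fillPoly(m,[np.array([[325,60],[204,134],[293,266],[406,204]])],1)
w=W[m>0]; 
for lo,hi in((14,24),(2.5,30)):
    a=w[(w[:,2]>lo)&(w[:,2]<hi)]; print(cv2.minAreaRect(a[:,:2].astype(np.float32)),len(a),np.median(a[:,2]))
E
```

```text
((425.6786193847656, -215.72479248046875), (169.58413696289062, 140.31471252441406), 85.14812469482422) 2444 19.174248692844486
((425.77532958984375, -214.83987426757812), (171.38829040527344, 140.28440856933594), 85.17587280273438) 18713 3.8436111356003915
```

Request:
send_rows --plan '[-1, 0.003, 0.0315, 0, 0, 0, 2.6, -1, 0.003, 0.0315, 0, 0, 0, 2.6, -1, 0.003, 0.0315, 0, 0, 0, 2.6, -1, 0.003, 0.0315, 0, 0, 0, 2.6, -1, 0.003, 0.0315, 0, 0, 0, 2.6, -1, 0.003, 0.0315, 0, 0, 0, 2.6, -1, 0.003, 0.0315, 0, 0, 0, 2.6, -1, -0.0065, 0.03, 0, 0, 0, 2.6, -1, -0.0065, 0.03, 0, 0, 0, 2.6, -1, -0.0065, 0.03, 0, 0, 0, 2.6, -1, -0.0065, 0.03, 0, 0, 0, 2.6, -1, -0.0065, 0.03, 0, 0, 0, 2.6, -1, -0.0065, 0.03, 0, 0, 0, 2.6, -1, -0.0065, 0.03, 0, 0, 0, 2.6, -1, -0.0065, 0.03, 0, 0, 0, 2.6, -1, -0.0065, 0.03, 0, 0, 0, 2.6, -1, 0, 0, 0, 0, 0, 0, -1, 0, 0, 0, 0, 0, 0]'

```text
clock: 2.82
tool_pos: [403.3, 270.5, 248.1]
ee_rot: [-3.141, -0.0, 1.682]
force: [-0.1, -1.1, -0.7]
opening: 85.2
```

```bash
python3 - <<'E'
from h import *
f=grab('wrist','w2'); s=manip.state(); print(s['clock'],s['tool_pos'],s['ee_rot'],s['q'],s['force'])
E
```

```text
2.8667 [403.84079481 269.19310819 247.98586303] [-3.14088770e+00  3.43516472e-04  1.67983155e+00] [ 0.1580878   0.05016467 -0.84963026  1.81706186  0.03907357  1.29237347
 -0.59265639] [ 0.46964186 -0.97940587  0.15443015]
```

View pics/w2.png

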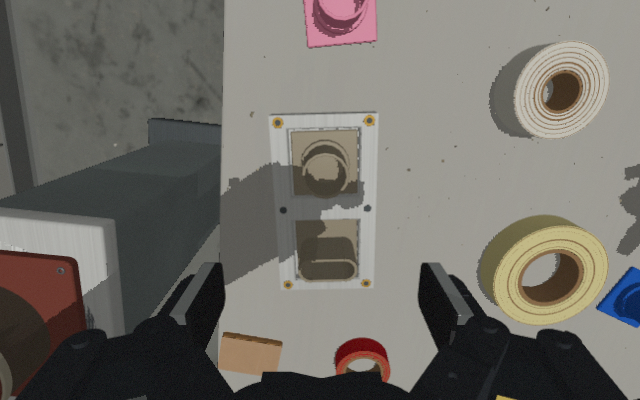

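The wrist image shows the round collar at (325,165), the oblong one at (327,262), and pink at the top edge (340,15). Next I measure the round collar.

```bash
python3 - <<'E'
from h import *
from scipy.optimize import least_squares
f=load('w2'); W=cloud(f)
def pick(u0,u1,v0,v1,lo,hi):
    w=W[v0:v1,u0:u1].reshape(-1,3); return w[(w[:,2]>lo)&(w[:,2]<hi)]
m=pick(262,385,105,295,22,30); print('mould',cv2.minAreaRect(m[:,:2].astype(np.float32)),len(m),np.median(m[:,2]))
fl=pick(288,362,125,200,15,23); print('floor/flange z',np.median(fl[:,2]),cv2.minAreaRect(fl[:,:2].astype(np.float32)))
a=pick(295,360,130,205,67,78); print('rim',len(a),cv2.minAreaRect(a[:,:2].astype(np.float32)),np.percentile(a[:,2],[5,50,95]))
print(cv2.minEnclosingCircle(a[:,:2].astype(np.float32)))
a=pick(295,360,130,205,30,78)
print(cv2.minEnclosingCircle(a[:,:2].astype(np.float32)),len(a))
a=pick(290,362,225,290,67,78); print('obl',len(a),cv2.minAreaRect(a[:,:2].astype(np.float32)))
cv2.imwrite('pics/crop2.png',cv2.resize(f['img'][105:300,255:395],None,fx=3,fy=3))
E
```

```text
mould ((412.477294921875, 222.64056396484375), (110.39593505859375, 202.3187713623047), 7.7063422203063965) 10107 25.651096500939573
floor/flange z 18.47332377415624 ((405.65863037109375, 272.78076171875), (74.70172882080078, 75.5859375), 7.2783708572387695)
rim 515 ((406.0988464355469, 272.53729248046875), (42.96889877319336, 42.97459411621094), 41.65827178955078) [68.03718747 71.23859687 72.52896447]
((406.0921936035156, 272.576416015625), 21.905197143554688)
((406.1669616699219, 272.5764465332031), 21.926931381225586) 1247
obl 596 ((419.5837097167969, 175.29074096679688), (59.71322250366211, 27.432117462158203), 6.65242338180542)
```

View pics/crop2.png

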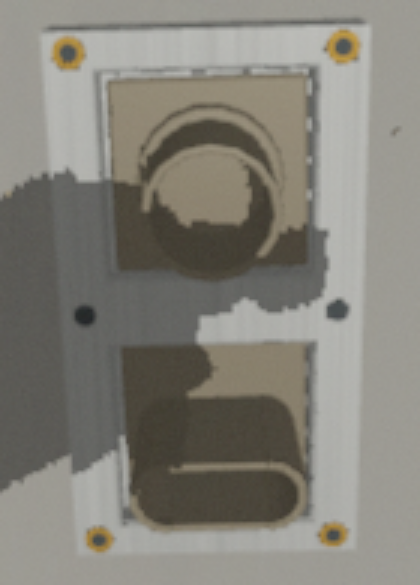

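Request:
send_rows --plan '[-1, 0.0024, 0.0026, -0.025, 0, 0, 0, -1, 0, 0, -0.03, 0, 0, 0, -1, 0, 0, -0.03, 0, 0, 0, -1, 0, 0, -0.03, 0, 0, 0, -1, 0, 0, -0.025, 0, 0, 0, -1, 0, 0, -0.015, 0, 0, 0, -1, 0, 0, -0.01, 0, 0, 0, -1, 0, 0, -0.01, 0, 0, 0, -1, 0, 0, -0.008, 0, 0, 0, -1, 0, 0, -0.008, 0, 0, 0, -1, 0, 0, -0.007, 0, 0, 0, -1, 0, 0, 0, 0, 0, 0, -1, 0, 0, 0, 0, 0, 0, -1, 0, 0, 0, 0, 0, 0]'

```text
clock: 4.03
tool_pos: [405.9, 273.1, 50.8]
ee_rot: [3.141, -0.0, 1.682]
force: [0.7, -0.2, 0.8]
opening: 85.4
```

```bash
python3 - <<'E'
from h import *
f=grab('wrist','w3'); s=manip.state(); print(s['clock'],s['tool_pos'],s['ee_rot'],s['force'])
f=grab('scene','s3');cv2.imwrite('pics/s3c.png',cv2.resize(f['img'][150:330,180:420],None,fx=3,fy=3))
E
```

```text
4.0833 [405.97896795 273.12814426  50.86698608] [ 3.14072108e+00 -3.33052412e-04  1.68145848e+00] [-0.613578   -0.09931489 -0.56452829]
```

View pics/w3.png

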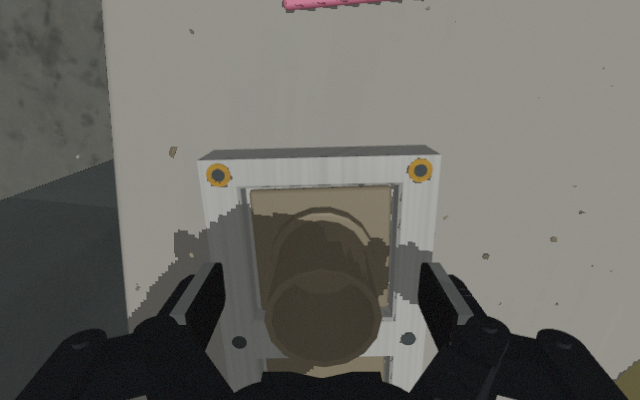

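View pics/s3c.png

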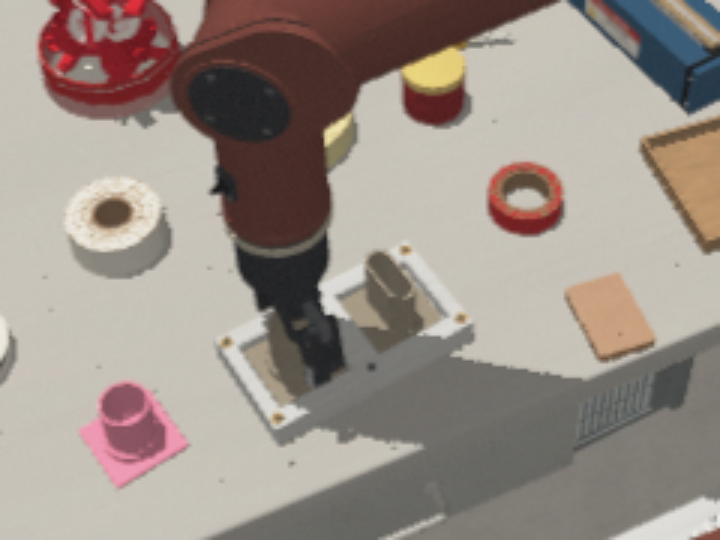

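The collar at (323,318) is centred between the open pads, so I close.

Request:
send_rows --plan '[0, 0, 0, 0, 0, 0, 0, 0.3, 0, 0, 0, 0, 0, 0, 1, 0, 0, 0, 0, 0, 0, 1, 0, 0, 0, 0, 0, 0, 1, 0, 0, 0, 0, 0, 0, 1, 0, 0, 0, 0, 0, 0, 1, 0, 0, 0, 0, 0, 0, 1, 0, 0, 0, 0, 0, 0, 1, 0, 0, 0, 0, 0, 0, 1, 0, 0, 0, 0, 0, 0]' --force 35

```text
clock: 4.97
tool_pos: [405.8, 272.9, 50.6]
ee_rot: [3.141, 0.0, 1.681]
force: [-1.1, -1.7, 5.6]
opening: 42.6
```

The opening is 42.6 mm, so it is gripped on the collar. I lift slowly.

Request:
send_rows --plan '[1, 0, 0, 0.004, 0, 0, 0, 1, 0, 0, 0.006, 0, 0, 0, 1, 0, 0, 0.008, 0, 0, 0, 1, 0, 0, 0.01, 0, 0, 0, 1, 0, 0, 0.012, 0, 0, 0, 1, 0, 0, 0.02, 0, 0, 0, 1, 0, 0, 0.02, 0, 0, 0, 1, 0, 0, 0.02, 0, 0, 0, 1, 0, 0, 0.02, 0, 0, 0, 1, 0, 0, 0.02, 0, 0, 0, 1, 0, 0, 0.01, 0, 0, 0, 1, 0, 0, 0, 0, 0, 0, 1, 0, 0, 0, 0, 0, 0]'

```text
clock: 6.05
tool_pos: [405.8, 272.7, 200.5]
ee_rot: [3.141, 0.0, 1.681]
force: [-0.0, -0.2, -0.9]
opening: 42.2
```

```bash
python3 - <<'E'
from h import *
f=grab('wrist','w4'); s=manip.state(); print(s['clock'],s['tool_pos'],s['ee_rot'],s['force'],s['opening'])
f=grab('scene','s4');cv2.imwrite('pics/s4c.png',cv2.resize(f['img'][150:330,180:420],None,fx=3,fy=3))
E
```

```text
6.1 [405.39960287 272.44004299 199.72950065] [-3.14114600e+00  5.02090786e-04  1.68116336e+00] [-0.07898179 -0.4736398  -1.31685559] 42.60200104716188
```

View pics/w4.png

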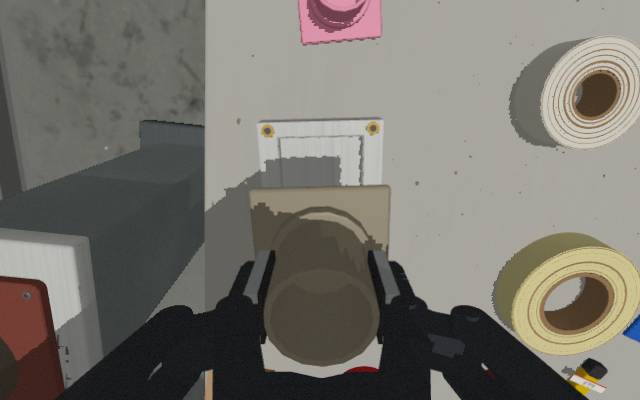

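View pics/s4c.png

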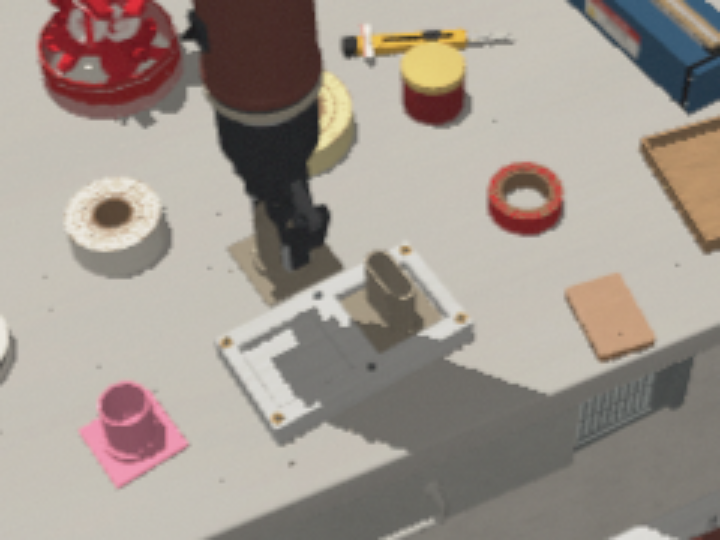

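The insert is held level and the cavity is empty, with the oblong insert undisturbed. I carry it to the tray.

Request:
send_rows --plan '[1, 0.0031, -0.015, 0, 0, 0, -0.4, 1, 0.0031, -0.015, 0, 0, 0, -0.4, 1, 0.0031, -0.015, 0, 0, 0, -0.4, 1, 0.0031, -0.015, 0, 0, 0, -0.4, 1, 0.0031, -0.015, 0, 0, 0, -0.4, 1, 0.0031, -0.015, 0, 0, 0, -0.4, 1, 0.0031, -0.015, 0, 0, 0, -0.4, 1, 0.0031, -0.015, 0, 0, 0, -0.4, 1, 0.0031, -0.015, 0, 0, 0, -0.4, 1, 0.0031, -0.015, 0, 0, 0, -0.4, 1, 0.0031, -0.015, 0, 0, 0, -0.4, 1, 0.0031, -0.015, 0, 0, 0, -0.4, 1, 0.0031, -0.015, 0, 0, 0, -0.4, 1, 0.0031, -0.015, 0, 0, 0, -0.4, 1, 0.0031, -0.015, 0, 0, 0, -0.4, 1, 0.0031, -0.015, 0, 0, 0, -0.4, 1, 0.0031, -0.015, 0, 0, 0, -0.4, 1, 0.0031, -0.015, 0, 0, 0, -0.4]'

```text
clock: 7.65
tool_pos: [461.5, 1.5, 199.9]
ee_rot: [-3.141, -0.0, 1.555]
force: [-0.3, -0.2, -1.1]
opening: 42.6
```

Request:
send_rows --plan '[1, -0.0025, -0.0155, 0, 0, 0, -0.4, 1, -0.0025, -0.0155, 0, 0, 0, -0.4, 1, -0.0025, -0.0155, 0, 0, 0, -0.4, 1, -0.0025, -0.0155, 0, 0, 0, -0.4, 1, -0.0025, -0.0155, 0, 0, 0, -0.4, 1, -0.0025, -0.0155, 0, 0, 0, -0.4, 1, -0.0025, -0.0155, 0, 0, 0, -0.4, 1, -0.0025, -0.0155, 0, 0, 0, -0.4, 1, -0.0025, -0.0155, 0, 0, 0, -0.4, 1, -0.0025, -0.0155, 0, 0, 0, -0.4, 1, -0.0025, -0.0155, 0, 0, 0, -0.4, 1, -0.0025, -0.0155, 0, 0, 0, -0.4, 1, -0.0025, -0.0155, 0, 0, 0, -0.4, 1, -0.0025, -0.0155, 0, 0, 0, -0.4, 1, 0, 0, 0, 0, 0, 0, 1, 0, 0, 0, 0, 0, 0]'

```text
clock: 8.98
tool_pos: [426.2, -215.3, 200.1]
ee_rot: [-3.141, -0.0, 1.456]
force: [-1.0, 0.3, -0.5]
opening: 42.6
```

```bash
python3 - <<'E'
from h import *
f=grab('wrist','w5'); s=manip.state(); print(s['clock'],s['tool_pos'],s['ee_rot'],s['force'],s['opening'])
f4=load('w4')
for f in (f4,f):
    W=cloud(f); w=W[188:262,255:385]; z=w[...,2]; 
    m=(z>150)&(z<185); P=w[m]; 
    # flange plane
    A=np.c_[P[:,:2],np.ones(len(P))]; k=np.ones(len(P),bool)
    for _ in range(8):
        c=np.linalg.lstsq(A[k],P[k,2],rcond=None)[0]; r=P[:,2]-A@c; k=abs(r)<3
    print(c[:2],k.sum(),np.median(P[k,2]))
E
```

```text
9.0333 [ 426.47035779 -214.3450825   200.19398725] [-3.14138956e+00 -4.89079225e-04  1.45744501e+00] [-0.13073391 -0.41023066 -0.79461259] 42.702049758717294
[ 0.00334265 -0.0025098 ] 4792 168.4990690199133
[ 0.00082028 -0.00383697] 4778 168.17959674435107
```

View pics/w5.png

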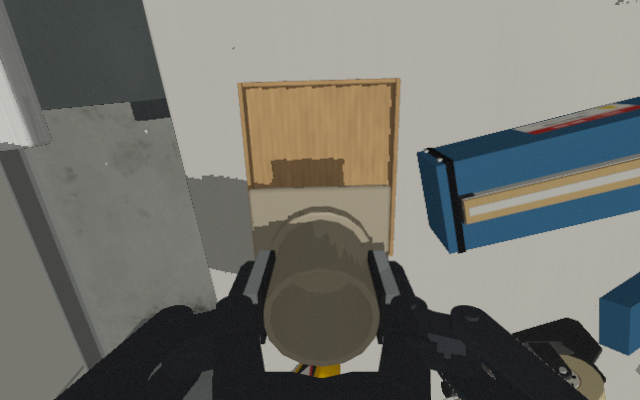

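The insert is level (slope under 0.4 %) and aligned over the tray. Contact is expected at TCP z of about 40.8.

Request:
send_rows --plan '[1, 0, 0, -0.01, 0, 0, 0, 1, 0, 0, -0.018, 0, 0, 0, 1, 0, 0, -0.018, 0, 0, 0, 1, 0, 0, -0.018, 0, 0, 0, 1, 0, 0, -0.018, 0, 0, 0, 1, 0, 0, -0.018, 0, 0, 0, 1, 0, 0, -0.015, 0, 0, 0, 1, 0, 0, -0.012, 0, 0, 0, 1, 0, 0, -0.01, 0, 0, 0, 1, 0, 0, -0.006, 0, 0, 0, 1, 0, 0, -0.005, 0, 0, 0, 1, 0, 0, -0.004, 0, 0, 0, 1, 0, 0, -0.002, 0, 0, 0, 1, 0, 0, -0.001, 0, 0, 0, 1, 0, 0, -0.001, 0, 0, 0, 1, 0, 0, 0, 0, 0, 0, 1, 0, 0, 0, 0, 0, 0]'

```text
clock: 10.45
tool_pos: [426.6, -214.3, 44.6]
ee_rot: [3.141, 0.0, 1.458]
force: [0.4, -0.2, -0.6]
opening: 42.6
```

Request:
send_rows --plan '[1, 0, 0, -0.001, 0, 0, 0, 1, 0, 0, -0.0005, 0, 0, 0, 1, 0, 0, -0.0005, 0, 0, 0, 1, 0, 0, 0, 0, 0, 0]'

```text
clock: 10.78
tool_pos: [426.4, -214.2, 42.2]
ee_rot: [-3.141, -0.0, 1.458]
force: [-0.6, -0.4, -0.2]
opening: 42.4
```

Request:
send_rows --plan '[1, 0, 0, -0.0005, 0, 0, 0, 1, 0, 0, -0.0005, 0, 0, 0, 1, 0, 0, -0.0003, 0, 0, 0, 1, 0, 0, 0, 0, 0, 0, 1, 0, 0, 0, 0, 0, 0]'

```text
clock: 11.2
tool_pos: [426.4, -214.2, 41.0]
ee_rot: [-3.141, -0.0, 1.458]
force: [-1.3, 0.3, 0.2]
opening: 42.7
```

Request:
send_rows --plan '[1, 0, 0, -0.0004, 0, 0, 0, 1, 0, 0, -0.0004, 0, 0, 0, 1, 0, 0, 0, 0, 0, 0, 1, 0, 0, 0, 0, 0, 0]'

```text
clock: 11.53
tool_pos: [426.5, -214.2, 40.6]
ee_rot: [3.142, 0.0, 1.458]
force: [-1.9, 1.6, 5.9]
opening: 42.6
```

Contact felt (+6 N). I release gently, then withdraw.

Request:
send_rows --plan '[0, 0, 0, 0, 0, 0, 0, -0.3, 0, 0, 0, 0, 0, 0, -0.6, 0, 0, 0, 0, 0, 0, -1, 0, 0, 0, 0, 0, 0, -1, 0, 0, 0, 0, 0, 0, -1, 0, 0, 0, 0, 0, 0, -1, 0, 0, 0, 0, 0, 0, -1, 0, 0, 0, 0, 0, 0]'

```text
clock: 12.2
tool_pos: [426.4, -214.2, 40.2]
ee_rot: [-3.141, -0.0, 1.458]
force: [-0.2, -0.5, -0.8]
opening: 85.0
```

```bash
python3 - <<'E'
from h import *
f=grab('wrist','w6'); s=manip.state(); print(s['clock'],s['tool_pos'],s['force'],s['opening'])
E
```

```text
12.25 [ 426.40725037 -214.21297315   40.17176311] [-0.74749787 -0.37781417 -0.6463359 ] 85.2213198185277
```

View pics/w6.png

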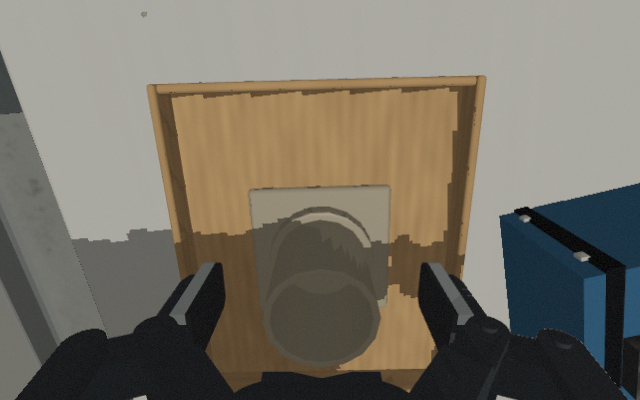

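Released: the insert stands flat in the tray at (320,300), with both fingers clear. I retreat straight up.

Request:
send_rows --plan '[-1, 0, 0, 0.008, 0, 0, 0, -1, 0, 0, 0.015, 0, 0, 0, -1, 0, 0, 0.02, 0, 0, 0, -1, 0, 0, 0.025, 0, 0, 0, -1, 0, 0, 0.03, 0, 0, 0, -1, 0, 0, 0.03, 0, 0, 0, -1, 0, 0, 0.03, 0, 0, 0, -1, 0, 0, 0.03, 0, 0, 0, -1, 0, 0, 0.02, 0, 0, 0, -1, 0, 0, 0, 0, 0, 0, -1, 0, 0, 0, 0, 0, 0]'

```text
clock: 13.17
tool_pos: [427.0, -214.4, 249.8]
ee_rot: [3.139, 0.001, 1.458]
force: [0.3, -0.1, -1.2]
opening: 85.4
```

```bash
python3 - <<'E'
from h import *
f=grab('wrist','w7'); s=manip.state(); print(s['clock'],s['tool_pos'],s['force'],s['opening'])
W=cloud(f); w=W[60:330,225:420].reshape(-1,3)
P=w[(w[:,2]>6.5)&(w[:,2]<12)&(abs(w[:,0]-426)<33)&(abs(w[:,1]+214)<33)]
c=np.linalg.lstsq(np.c_[P[:,:2],np.ones(len(P))],P[:,2],rcond=None)[0]; print('flange slope',c[:2],np.median(P[:,2]),len(P))
P=w[(w[:,2]>56)&(w[:,2]<68)]; print('rim',cv2.minEnclosingCircle(P[:,:2].astype(np.float32)),np.percentile(P[:,2],[5,50,95]))
f=grab('scene','s7');cv2.imwrite('pics/s7c.png',cv2.resize(f['img'][140:320,200:500],None,fx=2.6,fy=2.6))
E
```

```text
13.2167 [ 426.32612563 -214.11585394  248.44547375] [-0.146705    0.31125224 -0.24514302] 85.28442962382557
flange slope [-0.00037627  0.00124683] 8.562966859506801 1453
rim ((463.18609619140625, -215.50381469726562), 58.71874237060547) [57.09584598 61.24490433 63.17647483]
```

View pics/w7.png

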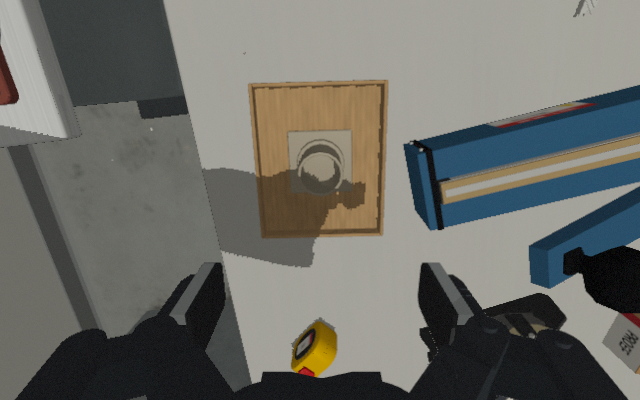

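View pics/s7c.png

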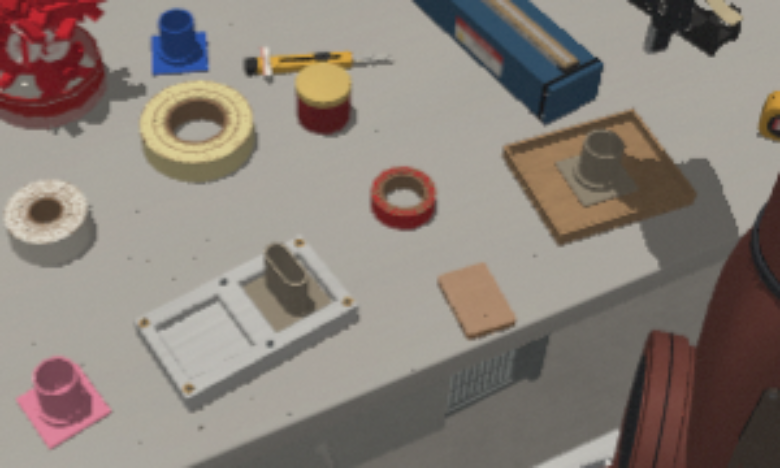

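The round insert stands upright in the middle of the tray, at (318,165) in the wrist image. The oblong insert is still in its cavity, and the pink and blue look-alikes are untouched. I hand it in.

```bash
python3 -c "
from cell import manip
print(manip.sign_off())"
```

```text
the job is handed in; nothing more can be done
None
```

The round-collar insert is out of the mould and standing upright and flat in the middle of the brown tray. I gripped it across the collar at 35 N and lifted it straight out. I lowered it until it touched the tray floor at about 6 N, then released it and withdrew straight up, handing in at about 13 s.

**Last checks that passed:**
- The flange slope is about 0.1 % and its top is at z ≈ 8.6 mm, against 9 mm expected, so it is seated on the tray floor.
- The gripper is open and about 210 mm above where it released, touching nothing.
- The oblong insert is still in its cavity, and the pink and blue look-alikes were not touched.

**Checks that failed or disagreed:**
- My final circle fit of the collar rim gave a wrong result (radius 59 mm), most likely because its crop also took in the sealer. I relied on the flange plane and the pictures instead.
- The first measurements from the top and scene cameras differed by about 5 mm in y, so I used the wrist camera to place the grasp and the set-down.

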